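Swap the open organiser tray

ROBOT

A 6-joint arm with a two-finger parallel gripper is mounted at the origin on the work surface; the furniture and walls round the work are solid. World frame = base frame: x ahead of the robot, y to its left, z up, the work surface at z = 0. Lengths are in m, angles in rad, forces in N, time in s.
With the tool pointing down it reaches from about 0.2 to 0.875 m from the base axis. Payload 3.4 kg.
Tool frame: the origin (TCP) lies at the very end of the fingers, on their centre line; the grasp point (between the pads) lies 19 mm behind it; z points along the fingers, y is the line along which they close (so a half turn about z gives the same grasp; the last joint's range is limited). The gripper opens to 94 mm and grips with 3 to 60 N. Pads are 16 mm wide; open, the fingers measure 119 mm over their backs; the gripper's body (75 mm by 177 mm) begins 78 mm behind the grasp point.
Start: joints at [-1.399, 0.276, 1.505, -0, 1.361, -0.121], TCP at [0.166, -0.551, 0.205] pointing down, gripper open.
Joint ranges: [-2.89, 2.89], [-0.75, 2.08], [0.22, 2.7], [-1.18, 4.32], [0.11, 2.71], [-2.7, 2.7]. Speed limits (rad/s): [2.57, 2.57, 3.14, 3.14, 3.14, 3.14].

INTERFACE

Orientations are given as [roll, pitch, yaw] about the fixed x, y, z axes, in that order (R = Rz(yaw) Ry(pitch) Rx(roll)).
In Python, from cell import bot gives the robot as it stands.
- The arm moves only by the tool play_rows, never from a script. Its argument "commands" is a list of rows, each a list of 3 entries, a list of its own where there are three numbers: the finger opening in m, from 0 to 0.094, then the shift along the tool's x, y, z in m, then the turn about the tool's z in rad. In form: [[jaw, [dx, dy, dz], turn], ...]. A call has 1 to 5 rows; each row shifts and turns the commanded pose from where the row before left it, along the tool's axes as they then stand; what a row does not reach is not made up. A row lasts 1/12 s, in which the tool goes at most 41.7 mm and 7.16 degrees, less where a joint would pass 70% of its speed; a pose out of reach is approached as far as the arm can. A call with a gripper value outside its range is refused whole. The fingers move at their own pace and stop on an object; "force" is the grip in N (left out, the last holds). Time passes only in rows, so rows that do not move let the fingers close. It gives the time, the measured TCP pose, the force, the opening and the grip force at its end, in the units of the state.
- bot.get_obs(): the state, without advancing time (a new reading comes with each control period).
- bot.camera(name): name is "side" or "top"; returns the picture (420x560x3 uint8, red, green, blue); there is no depth.
- bot.camera_info(name): a dict with "vertical_fov" (degrees; the focal length in pixels is half the picture's height over the tangent of half this angle, whatever the lens; pixels are square), "cx", "cy" (the principal point, pixels), "dist_coeffs" ([k1, k2, p1, p2, k3] as OpenCV has them; the pictures are not rectified), "origin" and "rotation" of the camera in the world. Camera axes: x right, y down, z forward; pixel columns grow to the right and rows downward; lengths in m; the calibration is good to about 2 mm. A picture is of the moment at which its call begins. camera_info takes no time and is no camera call.
- bot.finish_job(): hands the job in; it is judged then, once.
Trained networks look in the newest picture that a camera, given by its name, has taken for a name from the list of things; names that differ only in an ending like _2 or _b are one class to them, and where a whole thing is asked for, a point or a joint stands for the part that bears it (a point fixed in the world has none). Each returns a list of dicts, best first, with "score" (0 to 1); they miss things now and then, are a little off and sometimes report something else, mostly with a low value. They report only what shows in the picture. A call takes as long as a camera call.
- bot.find_in(label, camera): "position" ([column, row] in pixels, amid what is visible of it).
The state is a dict: "time_s": time; "joint_positions": joint angles; "joint_velocities": joint speeds; "tau": joint torques, N m; "position": TCP position; "tcp_rot": TCP orientation; "wrist_force": force on the tool from outside, world axes, zero at the start; "torque": the same for the moment, N m; "opening": opening from 0.0 (shut) to 1.0 (fully open); "finger_force": force on a finger pad.
Only numpy, scipy, OpenCV 4.12 (cv2) and the standard library are available. Lean on these libraries where they do the work, as an engineer would, in place of code of your own. Each camera call takes 0.05 s, during which the arm holds its last target. There are 200 camera calls.

TASK

First push the narrow organiser tray, which was left partly out, fully home. Then hook a fingertip behind the front lip of the wide tray and draw it out to its stop, so that the eraser inside can be got at. Do not grip the wide tray's lip, leave the eraser lying in its tray, and leave everything else on the desk where it is.

Things in the scene. Friction and masses are not known exactly. Their poses are not given: they have to be found in the camera images.
- wide_unit: The wider of two fixed wooden sleeves side by side on one base board (which is on the left varies): 130 mm wide (y), 110 deep (x), 50 tall. Origin: centre of its underside, 8 mm above the desk; x points to its back, y left, z up. A tray slides out of its open front along -x, towards the robot. Tray floor 19 mm, roof 58 mm above the desk.
- narrow_unit: The other sleeve, the same but 86 mm wide. Origin and axes as for the wide one.
- wide_tray (a joint): How far the wide tray is drawn out, m: 0 fully home, 0.080 at its stop (out, towards the robot, along the unit's -x). It starts within 5 mm of home. It slides with about 1.5 N of friction and stays where it is left.
- narrow_tray (a joint): The same for the narrow tray. It starts 30 to 60 mm out; 0 is fully home, a hard stop.
- wide_lip (a point): Top middle of the inner (rear) face of the wide tray's front lip, 53 mm above the desk; moves with the tray; axes as the unit's. The lip is an upright board 116 mm wide, 10 mm thick (towards -x from here), 34 mm tall over the tray floor. Behind it is a pocket 50 mm long (x), open above and at the sides, up to the tray's front panel. With the tray home: 110 mm in front of the unit's origin.
- narrow_lip (a point): The same point on the narrow tray's lip, which is 72 mm wide; otherwise all sizes are as for the wide tray.
- eraser_mid (a point): Centre of a loose eraser, 48 x 23 x 13 mm, lying flat in the wide tray's storage part, under the sleeve's roof while the tray is home. Its centre is about 26 mm above the desk.
- clip_mid (a point): Middle of a loose bystander: small black binder clip, about 36 x 32 x 27 mm, on top of the narrow unit's roof. Not to be disturbed.
- mouse_mid (a point): Middle of a loose bystander: black computer mouse, 114 x 57 x 36 mm, on the desk nearer the robot. Not to be disturbed.
- stamp_mid (a point): Middle of a loose bystander: rubber stamp with a wooden block and knob handle, 59 mm tall, on the desk to the left. Not to be disturbed.
- drive_mid (a point): Middle of a loose bystander: flat black portable drive, 112 x 78 x 15 mm, on the desk to the left. Not to be disturbed.
- pen_mid (a point): Middle of a loose bystander: slim click pen, 145 mm long, on the desk at the right edge. Not to be disturbed.
- sticky_mid (a point): Middle of a loose bystander: pad of sticky notes, 76 x 76 x 18 mm, on the desk nearer the robot. Not to be disturbed.

How it is judged:
By the outcome, as a careful person would: the job done as asked, in the order asked, and still so for the second after the job is handed in, with the robot touching nothing.
It also fails if it takes over 40 s, if anything falls off the work surface, if the arm or the gripper's body presses on something with over 40 N, if the wrist force passes 120 N, or if a joint passes its speed limit or range.

## Working session

There is one attempt and no reset: what is moved stays moved. The work goes in short steps, Python scripts to look and compute and a tool call to move; the robot and the scene stay as the last step left them, time stands still between calls to the robot, and variables do not carry over. Pictures are saved under pics/ and viewed, at most 10 in all, crops included, and the job is handed in when it is done.

Besides the shell and the picture viewer there is one more tool, called after "Request:" as name(argument=value, ...) on one line, values as JSON. play_rows: Moves the arm, as the interface text tells. Its arguments: {"type":"object","properties":{"commands":{"type":"array"},"force":{"type":"number"}},"required":["commands"]}

```bash
mkdir -p pics; cat > h.py <<'E'
import numpy as np, cv2
from cell import bot
def cam(n):
    i=bot.camera_info(n); f=210/np.tan(np.radians(i["vertical_fov"])/2)
    K=np.array([[f,0,i["cx"]],[0,f,i["cy"]],[0,0,1]]); return K,np.array(i["dist_coeffs"],float),np.array(i["origin"]),np.array(i["rotation"])
def ray(n,p):
    K,d,o,R=cam(n); u=cv2.undistortPoints(np.array([[p]],float),K,d)[0,0]
    return o,R@np.array([u[0],u[1],1])
def onz(n,p,z):
    o,v=ray(n,p); return o+v*(z-o[2])/v[2]
def proj(n,P):
    K,d,o,R=cam(n); return cv2.projectPoints((np.atleast_2d(P)-o)@R,np.zeros(3),np.zeros(3),K,d)[0][:,0]
def snap(n,f):
    im=bot.camera(n); cv2.imwrite("pics/"+f,im[:,:,::-1]); return im
E
python3 - <<'E'
from h import *
for n in("top","side"):
    snap(n,n+"0.png"); i=bot.camera_info(n); print(n,i)
    for l in "wide_unit narrow_unit wide_lip narrow_lip eraser_mid clip_mid mouse_mid stamp_mid drive_mid pen_mid sticky_mid".split():
        r=bot.find_in(l,n); print(l,[(np.round(q["position"]).tolist(),round(q["score"],2),np.round(onz(n,q["position"],.053 if 'lip' in l else .058 if 'unit' in l else .02),3).tolist()) for q in r[:2]])
print(bot.get_obs())
E
```

```text
top {'vertical_fov': 50.800396471310215, 'cx': 280.15718737761597, 'cy': 215.85007407648664, 'dist_coeffs': array([-0.10252879,  0.        ,  0.        ,  0.        ,  0.        ]), 'origin': array([ 0.29427537, -0.0776268 ,  1.01636966]), 'rotation': array([-2.91240605, -0.00310455, -1.53937801])}Traceback (most recent call last):
  File "<stdin>", line 5, in <module>
  File "h.py", line 10, in onz
    o,v=ray(n,p); return o+v*(z-o[2])/v[2]
                                      ~^^^
IndexError: invalid index to scalar variable.
```

Rotation is given as roll, pitch, yaw.

```bash
sed -i 's/np.array(i\["rotation"\])/Rotation.from_euler("xyz",i["rotation"]).as_matrix()/; 1a from scipy.spatial.transform import Rotation' h.py
python3 - <<'E'
from h import *
for n in("top","side"):
    snap(n,n+"0.png"); print(n,bot.camera_info(n))
    for l in "wide_unit narrow_unit wide_lip narrow_lip eraser_mid clip_mid mouse_mid stamp_mid drive_mid pen_mid sticky_mid".split():
        r=bot.find_in(l,n); print(l,[(np.round(q["position"]).tolist(),round(q["score"],2),np.round(onz(n,q["position"],.053 if 'lip' in l else .058 if 'unit' in l else .02),3).tolist()) for q in r[:2]])
print(bot.get_obs())
E
```

```text
top {'vertical_fov': 50.800396471310215, 'cx': 280.15718737761597, 'cy': 215.85007407648664, 'dist_coeffs': array([-0.10252879,  0.        ,  0.        ,  0.        ,  0.        ]), 'origin': array([ 0.29427537, -0.0776268 ,  1.01636966]), 'rotation': array([-2.91240605, -0.00310455, -1.53937801])}
wide_unit [([249.0, 172.0], 0.93, [0.619, 0.0, 0.058]), ([171.0, 220.0], 0.4, [0.499, 0.17, 0.058])]
narrow_unit [([300.0, 185.0], 0.68, [0.59, -0.116, 0.058])]
wide_lip [([247.0, 196.0], 0.94, [0.563, 0.003, 0.053]), ([263.0, 286.0], 0.55, [0.363, -0.04, 0.053])]
narrow_lip [([299.0, 207.0], 0.82, [0.541, -0.116, 0.053])]
eraser_mid []
clip_mid [([249.0, 170.0], 0.66, [0.624, 0.001, 0.053])]
mouse_mid [([332.0, 292.0], 0.57, [0.355, -0.194, 0.02])]
stamp_mid [([172.0, 167.0], 0.51, [0.638, 0.189, 0.02])]
drive_mid [([174.0, 221.0], 0.95, [0.507, 0.173, 0.02]), ([399.0, 228.0], 0.31, [0.506, -0.35, 0.02])]
pen_mid [([396.0, 223.0], 0.65, [0.518, -0.343, 0.02])]
sticky_mid [([263.0, 286.0], 0.89, [0.364, -0.041, 0.02]), ([247.0, 191.0], 0.21, [0.583, 0.005, 0.02])]
side {'vertical_fov': 50.
[... 867 characters left out ...]
2])]
{'time_s': 1.3, 'joint_positions': array([-1.39897154e+00,  2.75872431e-01,  1.50489301e+00,  1.99434282e-05,
        1.36070959e+00, -1.20996014e-01]), 'joint_velocities': array([ 0.00120002,  0.00160653, -0.00030292,  0.0018109 ,  0.0011751 ,
       -0.00091794]), 'tau': array([-2.88908552e-03, -4.04481661e+01, -2.37498450e+01,  7.01666856e-02,
        2.50983657e-02, -2.24578180e-06]), 'position': array([ 0.16598638, -0.55055689,  0.20551154]), 'tcp_rot': array([ 3.14147354e+00, -5.16546007e-06,  2.92816647e-01]), 'wrist_force': array([-0.39770103,  0.06918816, -1.48584178]), 'torque': array([ 0.00646319,  0.00993065, -0.0070218 ]), 'finger_force': 0.0, 'opening': 0.9998804135612538}
```

View pics/top0.png

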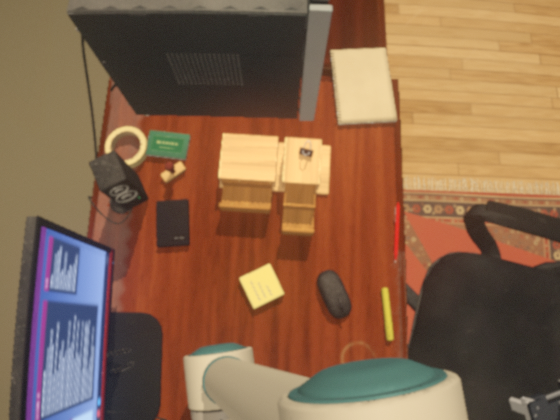

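View pics/side0.png

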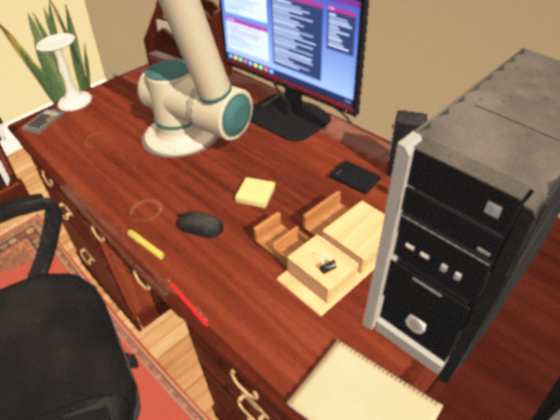

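The wide unit is on the left (sleeve about columns 220–278, rows 134–185; lip near row 208). The narrow one is on the right, with its lip near row 232 and the clip at (305,155). I'll zoom in to measure the edges.

```bash
python3 - <<'E'
import cv2
a=cv2.imread("pics/top0.png")[125:240,205:340]; b=cv2.imread("pics/side0.png")[180:315,245:400]
cv2.imwrite("pics/c0.png",cv2.resize(a,None,fx=5,fy=5,interpolation=cv2.INTER_CUBIC))
cv2.imwrite("pics/c1.png",cv2.resize(b,None,fx=4,fy=4,interpolation=cv2.INTER_CUBIC))
E
```

```text
(no output)
```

View pics/c0.png

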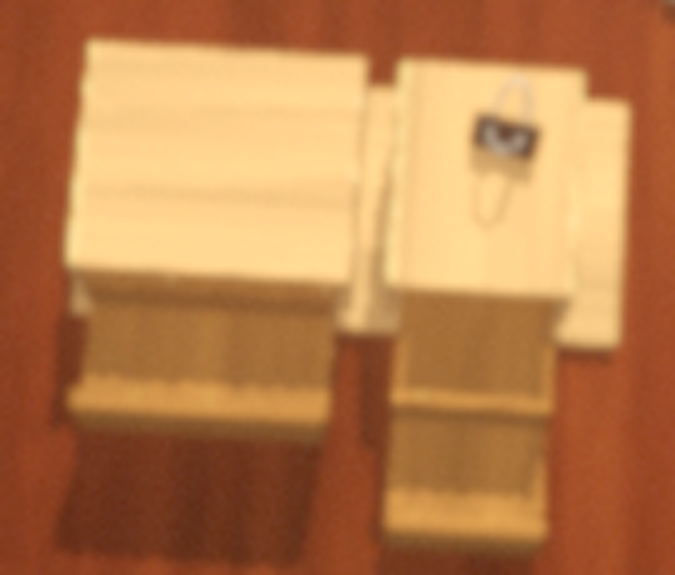

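View pics/c1.png

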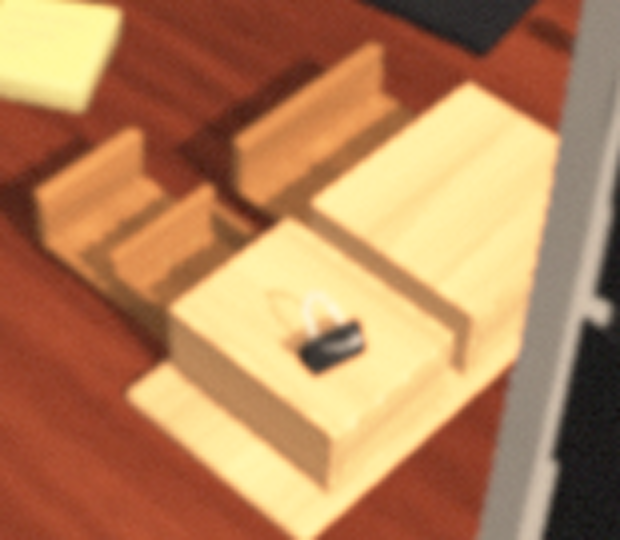

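Top crop: roof corners of both units are clear. The wide lip's inner top edge runs about crop (80,383)–(330,395) and the narrow lip's about (388,492)–(545,502). I'll fit poses from these.

```bash
python3 - <<'E'
from h import *
def w(x,y,n="top",z=.058):
    p=(205+x/5-.4,125+y/5-.4) if n=="top" else (245+x/4-.375,180+y/4-.375)
    return onz(n,p,z)
for nm,c,W in(("wide",[(87,40),(367,57),(350,285),(65,265)],.13),("narrow",[(398,60),(585,70),(568,298),(387,285)],.086)):
    P=np.array([w(*q)[:2] for q in c]); M=np.array([[.055,W/2],[.055,-W/2],[-.055,-W/2],[-.055,W/2]])
    print(nm,P.round(3).tolist())
    m=P.mean(0); U,S,V=np.linalg.svd(M.T@(P-m)); R=(U@V).T
    print("centre",m.round(4),"yaw",np.arctan2(R[1,0],R[0,0]).round(4),"res",(P-m-M@R.T).round(4).tolist())
    L={"wide":[(80,383),(330,395),(72,408),(326,424)],"narrow":[(390,492),(545,502),(385,525),(545,535)]}[nm]
    for q in L: print("lip",w(*q,z=.053)[:2].round(4), "unit", ((w(*q,z=.053)[:2]-m)@R).round(4))
S={"wide inner?":[(237,148),(378,45)],"narrow":[(37,190),(137,130)],"nroof":[(170,310),(290,218),(452,340),(332,440)],"wroof":[(312,203),(470,83),(467,318)]}
for k,v in S.items(): print(k,[w(*q,n="side",z=.053 if 'roof' not in k else .058)[:2].round(4).tolist() for q in v])
E
```

```text
wide [[0.713, 0.069], [0.709, -0.063], [0.597, -0.058], [0.603, 0.072]]
centre [0.6555 0.0048] yaw -0.0356 res [[0.0006, 0.0009], [0.0006, -0.0004], [-0.0011, -0.0003], [-0.0002, -0.0002]]
lip [0.5486 0.0619] unit [-0.1088  0.0533]
lip [ 0.5466 -0.0512] unit [-0.1068 -0.0598]
lip [0.5369 0.0648] unit [-0.1206  0.0557]
lip [ 0.5331 -0.0499] unit [-0.1203 -0.059 ]
narrow [[0.708, -0.077], [0.706, -0.164], [0.594, -0.157], [0.598, -0.075]]
centre [ 0.6513 -0.1185] yaw -0.0364 res [[-0.0002, 0.0005], [0.001, -0.0008], [-0.0006, 0.002], [-0.0002, -0.0017]]
lip [ 0.5028 -0.0795] unit [-0.1498  0.0336]
lip [ 0.5005 -0.1487] unit [-0.1497 -0.0356]
lip [ 0.4878 -0.0777] unit [-0.1649  0.0348]
lip [ 0.4855 -0.1489] unit [-0.1646 -0.0364]
wide inner? [[0.5407, -0.0526], [0.543, 0.0648]]
narrow [[0.4851, -0.1479], [0.4914, -0.0794]]
nroof [[0.5967, -0.1621], [0.5987, -0.0756], [0.7091, -0.0829], [0.7051, -0.1673]]
wroof [[0.6, -0.0598], [0.6042, 0.0702], [0.7061, -0.067]]
```

Request:
play_rows(commands=[[0,[0,0,0],0.11],[0,[0,0,0],0.11],[0,[0,0,0],0.109],[0,[0.018,-0.03,0],0],[0,[0.018,-0.03,0],0]], force=20)

```text
time_s: 1.72
position: [0.2039, -0.4924, 0.205]
tcp_rot: [-3.142, -0.0, -0.039]
wrist_force: [0.7, 1.3, -0.1]
opening: 0.682
finger_force: 0.0
```

Request:
play_rows(commands=[[0,[0.018,-0.03,0],0],[0,[0.018,-0.03,0],0],[0,[0.018,-0.03,0],0],[0,[0.018,-0.03,0],0],[0,[0.018,-0.03,0],0]])

```text
time_s: 2.13
position: [0.3001, -0.3438, 0.2057]
tcp_rot: [3.141, -0.0, -0.037]
wrist_force: [0.7, -0.8, -0.1]
opening: 0.329
finger_force: 0.0
```

Request:
play_rows(commands=[[0,[0.018,-0.03,0],0],[0,[0.018,-0.03,0],0],[0,[0.018,-0.03,0],0],[0,[0.018,-0.03,0],0],[0,[0.0,0,0],0]])

```text
time_s: 2.55
position: [0.3781, -0.2229, 0.2057]
tcp_rot: [-3.139, -0.002, -0.03]
wrist_force: [-0.5, -0.4, 0.4]
opening: 0.007
finger_force: 0.0
```

Request:
play_rows(commands=[[0,[0.0175,-0.0285,0],0],[0,[0.0175,-0.0285,0],0],[0,[0.0175,-0.0285,0],0],[0,[0.0175,-0.0285,0],0],[0,[0,0,0.03],0]])

```text
time_s: 2.97
position: [0.4567, -0.1145, 0.1799]
tcp_rot: [3.14, -0.014, -0.032]
wrist_force: [0.5, -0.3, 0.2]
opening: 0.004
finger_force: 0.0
```

Request:
play_rows(commands=[[0,[0,0,0.03],0],[0,[0,0,0.03],0],[0,[0,0,0.03],0],[0,[0,0,0.03],0],[0,[0,0,0.02],0]])

```text
time_s: 3.38
position: [0.4485, -0.1166, 0.0332]
tcp_rot: [-3.141, 0.003, -0.036]
wrist_force: [-1.3, 0.6, 0.1]
opening: 0.006
finger_force: 0.0
```

Request:
play_rows(commands=[[0,[0.0,0,0],0]])

```text
time_s: 3.47
position: [0.4465, -0.1158, 0.032]
tcp_rot: [-3.139, 0.008, -0.036]
wrist_force: [-0.1, -0.1, 0.2]
opening: 0.003
finger_force: 0.0
```

```bash
python3 - <<'E'
from h import *
a=snap("top","t.png"); b=snap("side","s.png")
c=np.hstack([cv2.resize(a[125:265,205:340],(386,400)),cv2.resize(b[170:320,245:400],(413,400))])
cv2.imwrite("pics/c2.png",c[:,:,::-1])
E
```

```text
(no output)
```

View pics/c2.png

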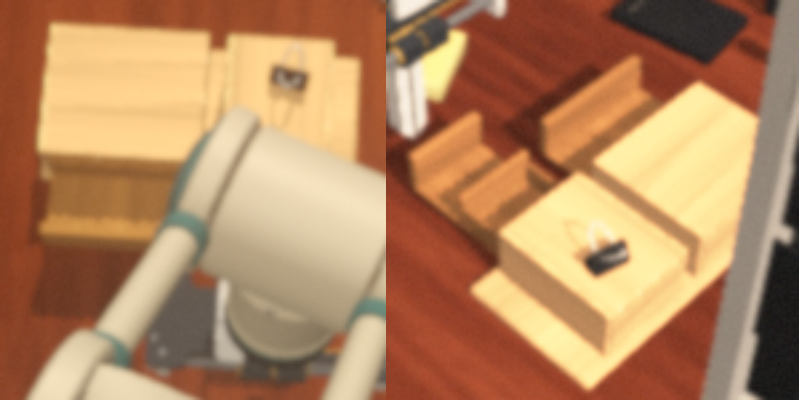

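The fingers stand in front of the narrow lip and nothing has been disturbed. Now to push it home.

Request:
play_rows(commands=[[0,[0.012,-0.001,0],0],[0,[0.012,-0.001,0],0],[0,[0.012,-0.001,0],0],[0,[0.012,-0.001,0],0],[0,[0.01,0,0],0]])

```text
time_s: 3.98
position: [0.51, -0.1148, 0.0362]
tcp_rot: [3.141, -0.001, -0.036]
wrist_force: [-2.8, -0.3, 2.3]
opening: 0.002
finger_force: 1.2
```

Request:
play_rows(commands=[[0,[0.005,0,0],0],[0,[0.004,0,0],0],[0,[0.003,0,0],0],[0,[0.002,0,0],0],[0,[0,0,0],0]])

```text
time_s: 4.4
position: [0.5216, -0.1149, 0.0353]
tcp_rot: [-3.141, 0.001, -0.036]
wrist_force: [-2.3, 1.4, 0.5]
opening: 0.008
finger_force: 0.8
```

Keep going in small steps until the hard stop shows in the force.

Request:
play_rows(commands=[[0,[0.002,0,0],0],[0,[0.0015,0,0],0],[0,[0.0015,0,0],0],[0,[0,0,0],0]])

```text
time_s: 4.73
position: [0.5216, -0.1148, 0.0351]
tcp_rot: [-3.141, 0.01, -0.035]
wrist_force: [-10.1, -1.2, 7.3]
opening: 0.004
finger_force: 5.2
```

Request:
play_rows(commands=[[0,[0.0015,0,0],0],[0,[0.0015,0,0],0],[0,[0,0,0],0]])

```text
time_s: 4.98
position: [0.5216, -0.1147, 0.0349]
tcp_rot: [-3.141, 0.016, -0.035]
wrist_force: [-15.7, -1.3, 11.5]
opening: 0.008
finger_force: 7.7
```

The tray is against its hard stop, with the force rising and no movement. I'll back off, rise and cross to above the wide tray's pocket.

Request:
play_rows(commands=[[0,[-0.02,0,0],0],[0,[-0.018,0,0],0],[0,[0,0,-0.03],0],[0,[0,0,-0.035],0],[0,[0,0,-0.035],0]])

```text
time_s: 5.4
position: [0.4917, -0.1139, 0.1362]
tcp_rot: [-3.141, -0.0, -0.037]
wrist_force: [1.0, 0.1, 0.5]
opening: 0.005
finger_force: 0.0
```

Request:
play_rows(commands=[[0,[0.019,-0.031,0],0],[0,[0.019,-0.031,0],0],[0,[0.019,-0.031,0],0],[0,[0.019,-0.031,0],0],[0,[0,0,0],0]])

```text
time_s: 5.82
position: [0.5769, 0.0121, 0.1359]
tcp_rot: [-3.138, -0.006, -0.033]
wrist_force: [1.6, 0.0, -0.0]
opening: 0.001
finger_force: 0.0
```

Request:
play_rows(commands=[[0,[0,0,0],0]])

```text
time_s: 5.9
position: [0.5736, 0.0085, 0.1353]
tcp_rot: [-3.142, -0.001, -0.033]
wrist_force: [-0.3, -0.8, 0.1]
opening: 0.006
finger_force: 0.0
```

```bash
python3 - <<'E'
from h import *
p=bot.get_obs()["position"]; print(p)
R=np.array([[1,.036],[-.036,1]]); print("unit",(p[:2]-[.6555,.0048])@R)
b=snap("side","s2.png"); cv2.imwrite("pics/c3.png",cv2.resize(b[130:320,215:400],None,fx=3,fy=3)[:,:,::-1])
r=bot.find_in("narrow_lip","side"); print(r[:1])
E
```

```text
[0.57359785 0.00852225 0.1353098 ]
unit [-0.08203615  0.00077377]
[{'position': [280.6, 242.6], 'score': 0.73}]
```

View pics/c3.png

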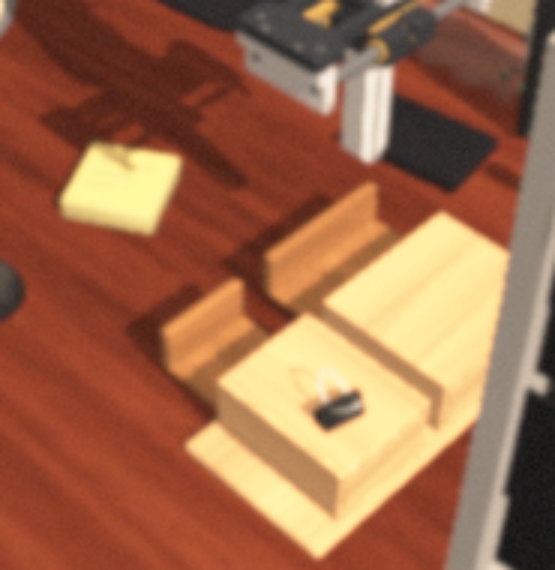

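The narrow tray is home and the clip undisturbed. The closed fingertips are above the wide pocket, at unit x about −0.082. Now to descend into it.

Request:
play_rows(commands=[[0,[-0.003,0,0.02],0],[0,[0,0,0.03],0],[0,[0,0,0.022],0],[0,[0,0,0.02],0],[0,[0,0,0.01],0]])

```text
time_s: 6.42
position: [0.567, 0.0058, 0.0312]
tcp_rot: [3.142, 0.004, -0.038]
wrist_force: [-0.7, 0.7, 0.0]
opening: 0.005
finger_force: 0.0
```

Request:
play_rows(commands=[[0,[-0.006,0,0],0],[0,[-0.006,0,0],0],[0,[-0.006,0,0],0],[0,[-0.006,0,0],0],[0,[-0.006,0,0],0]])

```text
time_s: 6.83
position: [0.5406, 0.0077, 0.035]
tcp_rot: [3.141, -0.005, -0.036]
wrist_force: [2.4, -0.8, 1.8]
opening: 0.003
finger_force: 1.0
```

Request:
play_rows(commands=[[0,[-0.007,0,0],0],[0,[-0.008,0,0],0],[0,[-0.008,0,0],0],[0,[-0.008,0,0],0],[0,[-0.008,0,0],0]])

```text
time_s: 7.25
position: [0.4998, 0.0099, 0.0337]
tcp_rot: [-3.142, -0.001, -0.036]
wrist_force: [2.0, -0.5, 1.3]
opening: 0.009
finger_force: 1.1
```

Request:
play_rows(commands=[[0,[-0.007,0,0],0],[0,[-0.006,0,0],0],[0,[-0.004,0,0],0],[0,[-0.003,0,0],0],[0,[-0.002,0,0],0]])

```text
time_s: 7.67
position: [0.4778, 0.0107, 0.0333]
tcp_rot: [-3.141, 0.001, -0.036]
wrist_force: [1.5, -0.2, 0.6]
opening: 0.009
finger_force: 0.8
```

Request:
play_rows(commands=[[0,[-0.002,0,0],0],[0,[-0.002,0,0],0],[0,[-0.0015,0,0],0],[0,[0,0,0],0]])

```text
time_s: 8.0
position: [0.475, 0.0107, 0.0335]
tcp_rot: [-3.141, -0.004, -0.037]
wrist_force: [4.8, 1.5, -3.6]
opening: 0.007
finger_force: 2.6
```

Request:
play_rows(commands=[[0,[-0.0015,0,0],0],[0,[-0.0015,0,0],0],[0,[-0.001,0,0],0],[0,[0,0,0],0]])

```text
time_s: 8.33
position: [0.4751, 0.0105, 0.034]
tcp_rot: [3.142, -0.012, -0.037]
wrist_force: [11.2, 1.4, -8.4]
opening: 0.008
finger_force: 5.3
```

It is at its stop. I'll unhook into the middle of the pocket, lift out and check.

Request:
play_rows(commands=[[0,[0.01,0,0],0],[0,[0.008,0,0],0],[0,[0,0,0],0],[0,[0,0,-0.02],0],[0,[0,0,-0.035],0]])

```text
time_s: 8.75
position: [0.4823, 0.0105, 0.0854]
tcp_rot: [-3.141, 0.012, -0.036]
wrist_force: [0.8, 0.1, 0.4]
opening: 0.004
finger_force: 0.0
```

Request:
play_rows(commands=[[0,[0,0,-0.035],0],[0,[0,0,-0.035],0],[0,[-0.02,0.02,-0.02],0],[0,[-0.03,0.02,0],0],[0,[-0.03,0.02,0],0]])

```text
time_s: 9.17
position: [0.4041, -0.0474, 0.1795]
tcp_rot: [3.141, -0.001, -0.034]
wrist_force: [0.2, 0.2, -0.8]
opening: 0.005
finger_force: 0.0
```

Request:
play_rows(commands=[[0,[-0.03,0.02,0],0],[0,[-0.03,0.02,0],0],[0,[-0.03,0.02,0],0],[0,[0,0,0],0],[0,[0,0,0],0]])

```text
time_s: 9.58
position: [0.3108, -0.1038, 0.1782]
tcp_rot: [-3.141, 0.001, -0.041]
wrist_force: [0.1, 0.1, -0.5]
opening: 0.006
finger_force: 0.0
```

```bash
python3 - <<'E'
from h import *
a=snap("top","t4.png"); b=snap("side","s4.png")
for l in "eraser_mid narrow_lip wide_lip clip_mid mouse_mid sticky_mid".split(): print(l,[(bot.find_in(l,n)[:1]) for n in("top","side")])
c=np.hstack([cv2.resize(a[120:310,195:345],(395,500)),cv2.resize(b[165:320,245:370],(403,500))])
cv2.imwrite("pics/c4.png",c[:,:,::-1]); print(bot.get_obs()["position"])
E
```

```text
eraser_mid [[{'position': [244.4, 194.0], 'score': 0.63}], [{'position': [328.0, 220.0], 'score': 0.57}]]
narrow_lip [[{'position': [298.1, 200.9], 'score': 0.67}], [{'position': [283.6, 242.5], 'score': 0.63}]]
wide_lip [[{'position': [242.8, 215.9], 'score': 0.94}], [{'position': [307.0, 204.6], 'score': 0.78}]]
clip_mid [[{'position': [305.7, 147.6], 'score': 0.46}], [{'position': [329.7, 262.9], 'score': 0.58}]]
mouse_mid [[{'position': [298.8, 174.8], 'score': 0.66}], [{'position': [201.1, 226.6], 'score': 0.74}]]
sticky_mid [[], [{'position': [256.3, 194.2], 'score': 0.76}]]
[ 0.31283242 -0.10346638  0.17841402]
```

View pics/c4.png

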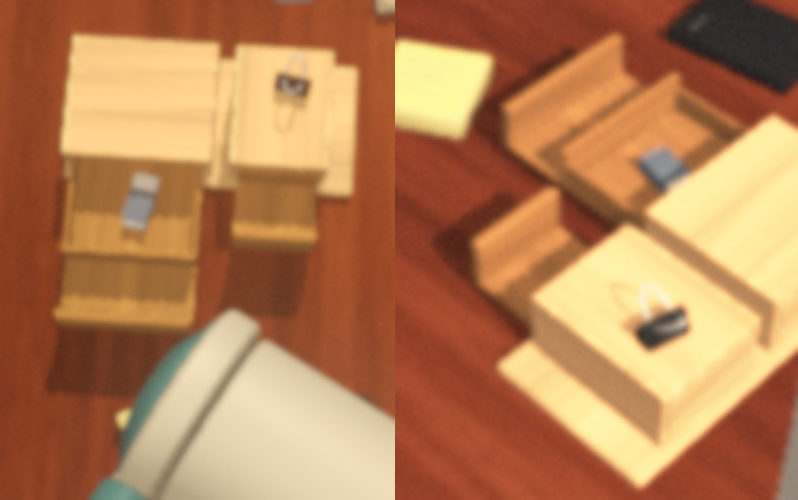

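The wide tray is fully out with the eraser lying in it (about (140,200) in the crop). The narrow tray is home, the clip is undisturbed and the robot is clear.

```bash
python3 -c "
from cell import bot
print(bot.finish_job())"
```

```text
the job is handed in; nothing more can be done
None
```

I pushed the narrow tray home, then hooked the wide tray out to its stop without gripping the lip. The eraser is still in its tray, nothing else looked disturbed in the last pictures, and the job is handed in.

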